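# Hold a tint bottle in half light at the colour checker

## Robot

A 7-joint arm with a two-finger parallel gripper is mounted at the origin on a cart in front of the work surface, level with it; the furniture and walls round the work are solid. World frame = base frame: x ahead of the robot, y to its left, z up, the work surface at z = 0. Lengths are in mm, angles in rad, forces in N, time in s.
With the tool pointing down it reaches from about 400 to 900 mm from the base axis. Payload 5.6 kg.
Tool frame: the origin (TCP) lies midway between the tips of the shut fingers; the grasp point (between the pads) lies 19 mm behind it; z points along the fingers, y is the direction in which the jaws open and shut (so a half turn about z gives the same grasp; the last joint's range is limited). The gripper opens to 92 mm and grips with 3 to 60 N. Pads are 20 mm wide; open, the fingers measure 128 mm over their backs; the gripper's body (75 mm by 189 mm) begins 69 mm behind the grasp point.
Start: joints at [-1.217, 0.468, -0.012, 1.603, 0.006, 1.071, -0.056], TCP at [251.245, 599.487, 214.592] pointing down, gripper open.
Joint ranges: [-2.53, 2.53], [-0.31, 2.02], [-1.57, 1.55], [0.28, 2.44], [-1.29, 4.43], [0.15, 1.84], [-2.92, 2.92]. Speed limits (rad/s): [2.57, 2.57, 3.14, 3.14, 3.14, 3.14, 3.14].

## Interface

Orientations are given as a rotation vector (axis times angle).
In Python, from bench import bot gives the robot as it stands.
- The arm moves only by the shell command python3 -m crank 'ROWS' [FORCE]. ROWS is JSON, a list of rows, each an object with "jaw": the closure, from -1 (fully open) to 1 (shut), so that 0 is half open; "linear": the shift along the tool's x, y, z scaled (see below), a list of three; "roll": the turn about the tool's z scaled (see below). A call has 1 to 8 rows; each row shifts and turns the pose as measured when the row begins, along the tool's axes as they then stand; what a row does not reach is not made up. The controller multiplies each number of a shift by 50 mm and each number of a turn by 0.12 rad. A row lasts 1/8 s, in which the tool goes at most 62.5 mm and 10.7 degrees, less where a joint would pass 70% of its speed; a pose out of reach is approached as far as the arm can. A call with a number of a shift or a turn outside -1 to 1 is refused whole. A call with a gripper value outside its range is refused whole. The fingers move at their own pace and stop on an object; FORCE is the grip in N (left out, the last holds). Time passes only in rows, so rows that do not move let the fingers close. It gives the time, the measured TCP pose, the force and the opening at its end, in the units of the state.
- bot.sense(): the state, without advancing time (a new reading comes with each control period).
- bot.get_image(name): name is "scene" or "top"; returns the picture (420x560x3 uint8, red, green, blue); there is no depth.
- bot.get_calibration(name): a dict with "fx", "fy", "cx", "cy" (pixels), "world_to_cam" (4x4, takes a point from world to camera coordinates). Camera axes: x right, y up, looking along -z (the intrinsics and any distortion apply to the point x, -y, -z); pixel columns grow to the right and rows downward; lengths in mm; the calibration is good to about 2 mm. A picture is of the moment at which its call begins. get_calibration takes no time and is no camera call.
- bot.close_job(): hands the job in, once; it reports no verdict.
The state is a dict: "time": time; "qpos": joint angles; "joint_velocities": joint speeds; "joint_torque": joint torques, N m; "eef_pos": TCP position; "orientation": TCP orientation; "force": force on the tool from outside, world axes, zero at the start; "torque": the same for the moment, N m; "opening": opening from 0.0 (shut) to 1.0 (fully open).
Only numpy, scipy, OpenCV 4.12 (cv2) and the standard library are available. Lean on these libraries where they do the work, as an engineer would, in place of code of your own. Each camera call takes 0.05 s, during which the arm holds its last target.

## Task

Set the teal tint bottle down upright (do not drop it) inside the white ring on the colour checker's base and let go of it; only then slide the checker's sprung shutter, which has an orange knob, until the window is half uncovered (red pointer at the red mark), keeping it well short of wide open at all times. Finish while still holding the shutter there against the spring, steady and not let go, with the bottle standing in its ring; leave the other bottles, the tin and the beaker where they are.

Things in the scene. Friction and masses are not known exactly. Their poses are not given: they have to be found in the camera images.
- tint_a: The bottle to place: teal dropper bottle with white cap and nozzle, 33 mm diameter, round body to 51 mm above its underside, cap 22 mm wide above that, 70 mm tall in all, 28 to 56 g. It stands upright and loose on the table. Origin: centre of its underside, z up.
- spot (a point): Centre of the white ring (60 mm outer diameter, a flat print) where the bottle belongs, on top of the colour checker's black base plate, 8 mm above the table. Its axes are the checker's: +x from the ring to the window, +y the way the shutter opens (left as seen from the robot), z up.
- checker: The colour checker, fixed to the table; place and yaw vary. Origin under the ring's centre at table height, axes as the spot's. Black base plate x -60 to 210 mm, y -60 to 104 mm, 8 mm thick. Pale lamp housing with its front rail x 104 to 205 mm, y -56 to 100 mm, top 100 mm above the table; only the shutter's top with its knob rises above that.
- shutter (a joint): Opening of the dark shutter plate before the 56 mm wide lit window, m: 0 shut, 0.060 wide open, 0.030 half. Slides level along the checker's +y. A spring pulls it shut: 3.4 N at 0, 10.6 N at half, 17.8 N wide open. Its red pointer runs along five marks on the housing's top, 15 mm apart, from shut to wide open; the thick red one is half.
- knob_top (a point): Centre of the top of the orange upright round knob fixed on top of the shutter: 18 mm diameter, from 110 to 155 mm above the table, with a 22 mm wide foot up to 117 mm. It stands 112.5 mm from the ring's centre along the checker's +x (and along +y by as much as the shutter is open). Room for fingers on all sides of it.
- tint_b: Bystander: red dropper bottle, 30 mm diameter, 64 mm tall, loose. Origin: centre of its underside. The three dropper bottles stand at least 100 mm apart and may change places.
- dropper_4: Bystander: yellow dropper bottle, 29 mm diameter, 60 mm tall, loose. Origin: centre of its underside.
- wax_tin: Bystander: flat round pale tin, 58 mm diameter, 28 mm tall, loose. Origin: centre of its underside.
- glue_bottle: Bystander: white glue bottle with red nozzle, 24x38 mm, 106 mm tall, loose. Origin: centre of its underside.
- beaker: Bystander: clear plastic beaker, 61 mm diameter, 78 mm tall, loose. Origin: centre of its underside.

How it is judged (in metres and radians):
On the way, in this order (a step that is already met when the one before it is completed fails the run):
1. the teal bottle stands upright in the ring, let go, with the shutter still shut (horizontal distance between tint_a and spot below 0.013 m and angle between tint_a's own z axis and vertical below 0.1 rad and z of tint_a in the frame of spot between -0.004 and 0.004 m and contact force between the fingers and tint_a below 0.05 N and linear speed of tint_a below 0.02 m/s and value of joint shutter below 0.005 m), for 0.2 s.
2. the shutter is held by the fingers at half travel (value of joint shutter between 0.025 and 0.035 m and contact force between the fingers and shutter above 3 N), for 0.2 s.
At the end, for the whole second after the job is handed in: The fingers hold the shutter or its knob (contact force over 3 N) still at half travel, 0.030 m within 5 mm; the teal bottle stands upright (within 0.1 rad) on the base plate, its centre within 13 mm of the ring's centre, at rest and not touched by the fingers (all of step 2 and horizontal distance between tint_a and spot below 0.013 m and angle between tint_a's own z axis and vertical below 0.1 rad and z of tint_a in the frame of spot between -0.004 and 0.004 m and contact force between the fingers and tint_a below 0.05 N and linear speed of tint_a below 0.02 m/s and velocity of joint shutter between -0.01 and 0.01 m/s); the arm keeps its last pose, push and grip.
It fails at once if the shutter is opened (over 8 mm) before the teal bottle stands in the ring (value of joint shutter above 0.008 m and horizontal distance between tint_a and spot above 0.03 m).
It fails at once if the shutter comes near wide open (over 52 mm) (value of joint shutter above 0.052 m).
It fails at once if the teal bottle is dropped (let go more than 15 mm above the base plate) (z of tint_a in the frame of spot above 0.015 m and contact force between each of the fingers, the arm and tint_a below 0.001 N).
It fails at once if a bystander is moved by more than 20 mm or tipped over (distance of any of tint_b, dropper_4, wax_tin, glue_bottle, beaker from where it was at the start of the episode above 0.02 m or angle between any of tint_b, dropper_4, wax_tin, glue_bottle, beaker's own z axis and vertical above 0.5 rad).
It also fails if it takes over 48 s, if anything falls off the work surface, if the arm or the gripper's body presses on something with over 40 N, if the wrist force passes 120 N, or if a joint passes its speed limit or range.

## Working session

There is one attempt and no reset: what is moved stays moved. The work goes in short steps, Python scripts to look and compute and a shell command to move; the robot and the scene stay as the last step left them, time stands still between calls to the robot, and variables do not carry over. Pictures are saved under pics/ and viewed, and the job is handed in when it is done.

```bash
mkdir -p pics; ls; python3 - <<'E'
from bench import bot
import cv2
s=bot.sense(); print(s)
for n in("scene","top"):
    cv2.imwrite(f"pics/{n}0.png",bot.get_image(n)[:,:,::-1]); print(bot.get_calibration(n))
E
```

```text
pics
{'time': 0.0, 'qpos': array([-1.21699007,  0.46836485, -0.0116061 ,  1.6036043 ,  0.00599244,
        1.07139254, -0.05629299]), 'joint_velocities': array([ 0.00143178, -0.00161416,  0.00017748, -0.00132298,  0.00057343,
       -0.00057724,  0.00078987]), 'joint_torque': array([-3.29267295e-04, -5.20570385e+01, -1.25322104e-02, -2.43740559e+01,
       -5.66947879e-02,  1.73197570e-02,  1.56722299e-04]), 'eef_pos': array([251.04775688, 598.94118936, 213.65634442]), 'orientation': array([-6.19264076e-01, -3.07971869e+00,  2.70032532e-03]), 'force': array([0.22025802, 0.44759375, 0.04043211]), 'torque': array([-0.04525716, -0.03583214, -0.01342154]), 'opening': 0.9991720748695567}
{'fx': 457.8519967712869, 'fy': 457.8519967712869, 'cx': 284.7598676561927, 'cy': 206.03600731938442, 'world_to_cam': array([[ 7.37693422e-01, -6.74879940e-01, -1.85871392e-02,
        -3.66499813e+02],
       [ 3.42551516e-01,  3.50426182e-01,  8.71699461e-01,
        -2.39295555e+02],
       [-5.81779060e-01, -6.49414011e-01,  4.89688236e-01,
        -1.15088376e+03],
       [ 0.00000000e+00,  0.00000000e+00,  0.00000000e+00,
         1.00000000e+00]])}
{'fx': 426.65327159155294, 'fy': 426.65327159155294, 'cx': 273.9294555190803, 'cy': 205.8694217046526, 'world_to_cam': array([[-6.48145765e-04, -9.99932363e-01, -1.16124299e-02,
        -2.39366392e+01],
       [ 9.92519253e-01, -2.06097533e-03,  1.22070815e-01,
        -4.52331797e+02],
       [-1.22086492e-01, -1.14464406e-02,  9.92453459e-01,
        -1.30268567e+03],
       [ 0.00000000e+00,  0.00000000e+00,  0.00000000e+00,
         1.00000000e+00]])}
```

View pics/scene0.png

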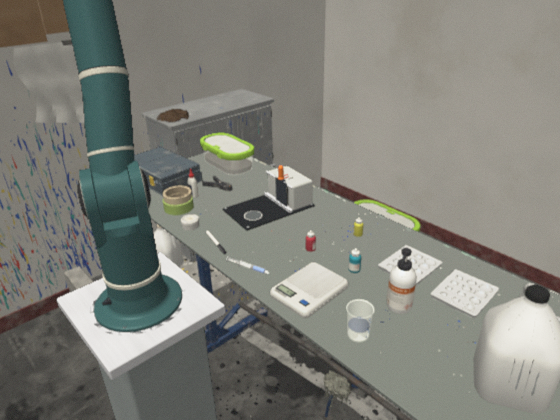

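View pics/top0.png

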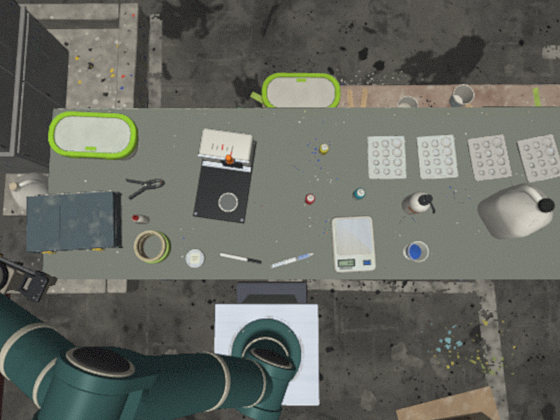

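The pictures show the ring at about (228,202) in "top", the teal bottle at (360,194) and the knob near (229,158). The red bottle is at (310,199) and the yellow one at (324,148). I'll measure these more precisely.

```bash
cat > h.py <<'E'
import numpy as np,cv2
from bench import bot
def proj(n,P):
    c=bot.get_calibration(n);p=c["world_to_cam"]@np.r_[P,1]
    return np.array([c["cx"]+c["fx"]*p[0]/-p[2], c["cy"]-c["fy"]*p[1]/-p[2]])
def ray(n,u,v):
    c=bot.get_calibration(n);W=c["world_to_cam"];R=W[:3,:3]
    d=np.array([(u-c["cx"])/c["fx"],-(v-c["cy"])/c["fy"],-1])
    return -R.T@W[:3,3],R.T@d
def onz(n,u,v,z):
    o,d=ray(n,u,v);return o+d*(z-o[2])/d[2]
def tri(a,b):  # two (name,u,v)
    A=np.zeros((3,3));y=np.zeros(3);L=[]
    for n,u,v in(a,b):
        o,d=ray(n,u,v);d=d/np.linalg.norm(d);M=np.eye(3)-np.outer(d,d);A+=M;y+=M@o;L.append((M,o))
    X=np.linalg.solve(A,y);return X,[float(np.linalg.norm(M@(X-o))) for M,o in L]
def crop(im,x0,y0,w,h,k,fn):
    cv2.imwrite(fn,cv2.resize(im[y0:y0+h,x0:x0+w],None,fx=k,fy=k,interpolation=cv2.INTER_CUBIC))
E
python3 - <<'E'
from h import *
t=cv2.imread("pics/top0.png");s=cv2.imread("pics/scene0.png")
crop(t,185,120,195,110,4,"pics/tc.png"); crop(s,210,155,160,120,5,"pics/sc.png")
for n,im in(("top",t),("scene",s)):
    hs=cv2.cvtColor(im,cv2.COLOR_BGR2HSV)
    for nm,lo,hi,box in(("teal",(85,110,60),(100,255,255),(300,170,400,280)),("orange",(3,150,120),(16,255,255),(200,120,300,215)),("yellow",(22,110,80),(33,255,255),(300,130,380,250)),("red",(170,110,60),(180,255,255),(290,180,330,260))):
        m=cv2.inRange(hs,lo,hi);k=np.zeros_like(m);x0,y0,x1,y1=box;k[y0:y1,x0:x1]=1;m*=k
        N,l,st,ce=cv2.connectedComponentsWithStats(m)
        print(n,nm,[(st[i].tolist(),ce[i].round(1).tolist()) for i in range(1,N) if st[i,4]>6])
E
```

```text
top teal [([354, 190, 9, 9, 23], [356.9, 195.2])]
top orange [([226, 155, 7, 9, 48], [228.8, 159.2])]
top yellow [([320, 146, 8, 9, 29], [322.9, 150.8])]
top red [([306, 198, 9, 6, 17], [309.2, 201.1])]
scene teal [([350, 255, 11, 9, 71], [354.8, 259.2])]
scene orange [([278, 166, 6, 14, 59], [280.5, 173.0])]
scene yellow [([354, 223, 9, 13, 97], [358.1, 229.1])]
scene red [([306, 237, 9, 14, 91], [309.4, 242.9])]
```

View pics/tc.png

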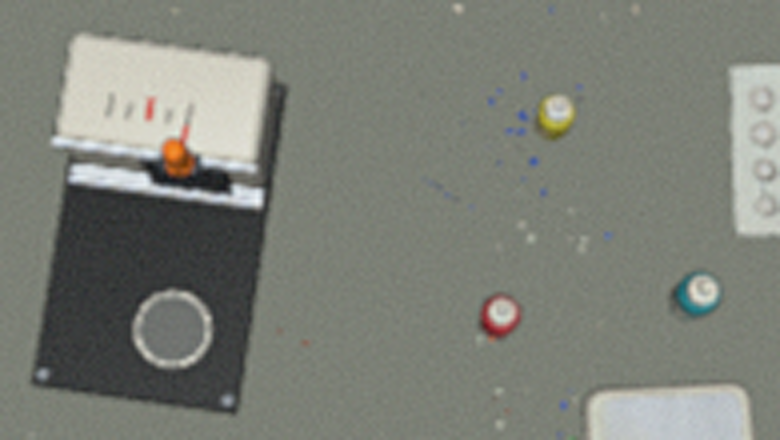

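View pics/sc.png

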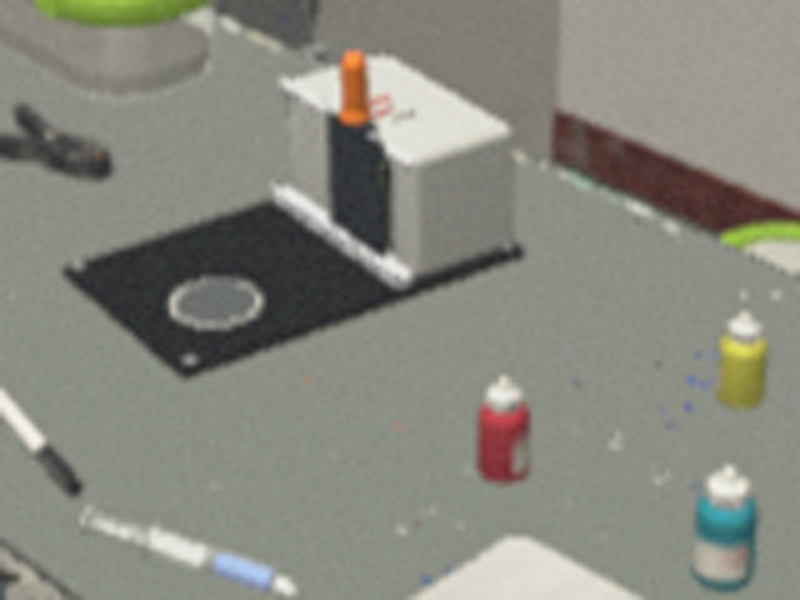

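The crops show the ring centred at about (172,329) in the top crop and (216,302) in the scene crop. The teal bottle is at about (699,293) in the top crop, and its red neighbour is clear of it. Next I'll compute poses.

```bash
python3 - <<'E'
from h import *
t=cv2.imread("pics/top0.png");s=cv2.imread("pics/scene0.png")
# ring: bright pixels inside black base
def ring(n,im,x0,y0,x1,y1):
    g=cv2.cvtColor(im,cv2.COLOR_BGR2GRAY)[y0:y1,x0:x1]
    g=cv2.resize(g,None,fx=8,fy=8,interpolation=cv2.INTER_CUBIC)
    m=(g>75).astype(np.uint8)
    c=max(cv2.findContours(m,cv2.RETR_EXTERNAL,cv2.CHAIN_APPROX_NONE)[0],key=cv2.contourArea)
    e=cv2.fitEllipse(c);u=(e[0][0]+.5)/8-.5+x0;v=(e[0][1]+.5)/8-.5+y0
    print(n,"ring",u,v,np.array(e[1])/8,onz(n,u,v,8));return n,u,v
a=ring("top",t,212,188,243,214);b=ring("scene",s,240,206,268,226);print(tri(a,b))
# teal: body silhouettes
cv=lambda x,k,o:(x+.5)/k-.5+o
def P(n,x,y): return (n,cv(x,4,185),cv(y,4,120)) if n=="top" else (n,cv(x,5,210),cv(y,5,155))
print("cap",tri(P("top",705,289),P("scene",729,468)))
print("bodytop teal@51 top",onz(*P("top",699,292),48), "scene base", onz(*P("scene",722,580),0))
print("scene teal mid column z35", onz(*P("scene",725,525),35))
print("knob top",tri(P("top",175,146),P("scene",353,54)))
print("knob foot",tri(P("top",180,176),P("scene",354,121)))
# base plate corners
for nm,q in (("front-left",P("top",33,383)),("front-right",P("top",238,411))):print(nm,onz(*q,8))
print("fl s",onz(*P("scene",66,269),8),"fr s",onz(*P("scene",186,375),8))
print("housing top corners",[onz(*P("top",*q),100).round(1) for q in((72,35),(270,62),(54,140),(256,170))])
E
```

```text
top ring 227.7442798614502 201.8939027786255 [20.56139183 20.93014908] [467.7153    122.1643381   8.       ]
scene ring 252.61847591400146 215.1479835510254 [11.22138596 20.11742401] [466.25417673 122.14377727   8.        ]
(array([467.31141741, 122.57066344,   7.45670854]), [0.5849318645405353, 0.5849318645405558])
cap (array([ 489.17376796, -287.92591662,   69.75005508]), [0.024796341419271915, 0.02479634141919578])
bodytop teal@51 top [ 490.26320341 -287.50673621   48.        ] scene base [ 484.95814197 -291.63856217    0.        ]
scene teal mid column z35 [ 486.50731941 -289.90790223   35.        ]
knob top (array([578.92396155, 105.07921777, 155.69433084]), [1.5128817036553521, 1.5128817036551854])
knob foot (array([571.04087579, 103.79857784, 110.02092192]), [3.1221410851806115, 3.1221410851804614])
front-left [424.9512074  232.04391253   8.        ]
front-right [402.48911544  69.64890839   8.        ]
fl s [422.42745089 227.33905154   8.        ] fr s [397.47245141  65.74404741   8.        ]
housing top corners [array([679.7, 189.8, 100. ]), array([658.1,  40.1, 100. ]), array([598.6, 201.7, 100. ]), array([575.2,  50.1, 100. ])]
```

```bash
cat > plan.py <<'E'
import sys
from h import *
from scipy.spatial.transform import Rotation as Ro
def plan(x,y,z,ang):  # ang: wanted direction of tool y (rad, world, mod pi)
    s=bot.sense();R=Ro.from_rotvec(s["orientation"]).as_matrix()
    d=R.T@(np.array([x,y,z])-s["eef_pos"]);a=np.arctan2(R[1,1],R[0,1])
    w=(ang-a+np.pi/2)%np.pi-np.pi/2
    print("t",round(s["time"],2),"tcp",s["eef_pos"].round(1),"tilt",R[2].round(3),"yang",a.round(3),"q7",s["qpos"][6].round(2),"F",s["force"].round(1),"op",round(s["opening"],3))
    print("units lin",(d/50).round(2),"roll units",round(-w/0.12,2),"| toolx",R[:2,0].round(3),"tooly",R[:2,1].round(3))
if __name__=="__main__": plan(*[float(v) for v in sys.argv[1:5]])
E
python3 plan.py 500 300 215 1.426; python3 plan.py 489 -288.5 215 1.426
```

```text
t 0.1 tcp [251.1 599.  213.7] tilt [-0.    -0.002 -1.   ] yang 1.174 q7 -0.06 F [ 0.1 -0.1  0.9] op 0.998
units lin [-6.9  -3.59 -0.02] roll units -2.1 | toolx [-0.922  0.387] tooly [0.387 0.922]
t 0.1 tcp [251.1 599.  213.7] tilt [-0.    -0.002 -1.   ] yang 1.174 q7 -0.06 F [ 0.1 -0.1  0.9] op 0.998
units lin [-11.25 -14.53  -0.  ] roll units -2.1 | toolx [-0.922  0.387] tooly [0.387 0.922]
```

```bash
python3 -m crank '[{"jaw":-1,"linear":[-0.9,-0.4,-0.2],"roll":-0.5},{"jaw":-1,"linear":[-0.9,-0.4,-0.2],"roll":-0.5},{"jaw":-1,"linear":[-0.9,-0.4,-0.2],"roll":-0.5},{"jaw":-1,"linear":[-0.9,-0.4,0],"roll":-0.5},{"jaw":-1,"linear":[-0.9,-0.5,0],"roll":-0.1},{"jaw":-1,"linear":[-0.8,-0.6,0],"roll":0},{"jaw":-1,"linear":[-0.6,-0.8,0],"roll":0},{"jaw":-1,"linear":[-0.3,-0.9,0],"roll":0}]'; python3 plan.py 489 -288.5 215 1.426
```

```text
time: 1.1
eef_pos: [512.7, 307.1, 240.3]
orientation: [-0.198, -3.13, 0.009]
force: [0.2, -0.3, -0.6]
opening: 1.001
t 1.1 tcp [512.7 307.1 240.3] tilt [ 0.005 -0.006 -1.   ] yang 1.444 q7 0.87 F [ 0.2 -0.3 -0.6] op 1.001
units lin [ -1.04 -11.87   0.57] roll units 0.15 | toolx [-0.992  0.126] tooly [0.126 0.992]
```

```bash
python3 -m crank '[{"jaw":-1,"linear":[-0.1,-1,0],"roll":0},{"jaw":-1,"linear":[-0.1,-1,0],"roll":0},{"jaw":-1,"linear":[-0.1,-1,0],"roll":0},{"jaw":-1,"linear":[-0.1,-1,0],"roll":0},{"jaw":-1,"linear":[-0.1,-1,0],"roll":0},{"jaw":-1,"linear":[-0.1,-1,0],"roll":0},{"jaw":-1,"linear":[-0.1,-1,0],"roll":0},{"jaw":-1,"linear":[-0.1,-1,0],"roll":0}]'; python3 plan.py 489 -288.5 215 1.426
```

```text
time: 2.1
eef_pos: [499.0, -108.9, 240.8]
orientation: [-0.2, -3.127, 0.012]
force: [0.9, 0.4, -0.3]
opening: 1.002
t 2.1 tcp [ 499.  -108.9  240.8] tilt [ 0.007 -0.008 -1.   ] yang 1.443 q7 1.65 F [ 0.9  0.4 -0.3] op 1.002
units lin [-0.26 -3.58  0.54] roll units 0.14 | toolx [-0.992  0.127] tooly [0.127 0.992]
```

```bash
python3 -m crank '[{"jaw":-1,"linear":[-0.05,-1,0.1],"roll":0.1},{"jaw":-1,"linear":[-0.05,-1,0.1],"roll":0},{"jaw":-1,"linear":[-0.05,-0.9,0.1],"roll":0},{"jaw":-1,"linear":[0,-0.4,0.1],"roll":0},{"jaw":-1,"linear":[0,0,0],"roll":0}]'; python3 plan.py 489 -288.5 11 1.426
```

```text
time: 2.72
eef_pos: [480.5, -282.7, 220.4]
orientation: [-0.23, -3.123, 0.013]
force: [-0.1, 0.7, -0.2]
opening: 1.0
t 2.73 tcp [ 480.5 -282.7  220.4] tilt [ 0.009 -0.009 -1.   ] yang 1.424 q7 2.01 F [-0.1  0.7 -0.2] op 1.0
units lin [-0.22 -0.05  4.19] roll units -0.02 | toolx [-0.989  0.147] tooly [0.147 0.989]
```

```bash
python3 -m crank '[{"jaw":-1,"linear":[-0.1,-0.05,0.6],"roll":0},{"jaw":-1,"linear":[-0.1,0,0.6],"roll":0},{"jaw":-1,"linear":[0,0,0.6],"roll":0},{"jaw":-1,"linear":[0,0,0.6],"roll":0},{"jaw":-1,"linear":[0,0,0],"roll":0}]'; python3 plan.py 489 -288.5 11 1.426
python3 - <<'E'
from h import *
i=bot.get_image("scene")[:,:,::-1];crop(i,290,170,150,120,5,"pics/s1.png")
print(proj("scene",[489,-288.5,70]),proj("scene",bot.sense()["eef_pos"]))
E
```

```text
time: 3.35
eef_pos: [492.4, -279.7, 98.0]
orientation: [-0.218, -3.126, 0.007]
force: [-0.5, 0.4, 0.0]
opening: 1.0
t 3.35 tcp [ 492.4 -279.7   98. ] tilt [ 0.007 -0.005 -1.   ] yang 1.432 q7 2.08 F [-0.5  0.4  0. ] op 1.0
units lin [ 0.03 -0.17  1.74] roll units 0.05 | toolx [-0.99   0.139] tooly [0.139 0.99 ]
[355.53997305 248.23489643] [354.88192348 237.0541442 ]
```

View pics/s1.png

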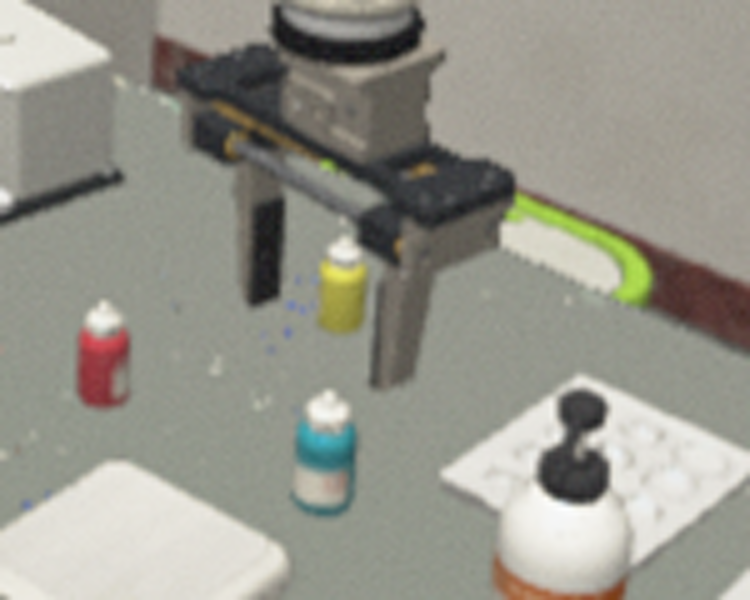

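The scene crop shows the jaws straddling the line down to the bottle. The fingertip midpoint is at about (355,239) px, as predicted. I'm going down now.

```bash
python3 -m crank '[{"jaw":-1,"linear":[0.03,-0.17,0.4],"roll":0},{"jaw":-1,"linear":[0,0,0.5],"roll":0},{"jaw":-1,"linear":[0,0,0.5],"roll":0},{"jaw":-1,"linear":[0,0,0.25],"roll":0},{"jaw":-1,"linear":[0,0,0],"roll":0}]'; python3 plan.py 489 -288.5 14 1.426
```

```text
time: 4.03
eef_pos: [493.6, -291.6, 17.4]
orientation: [0.217, 3.131, -0.013]
force: [0.7, -0.6, 0.6]
opening: 0.998
t 4.03 tcp [ 493.6 -291.6   17.4] tilt [-0.004 -0.008 -1.   ] yang 1.432 q7 2.14 F [ 0.7 -0.6  0.6] op 0.998
units lin [0.1  0.05 0.07] roll units 0.05 | toolx [-0.99   0.138] tooly [0.138 0.99 ]
```

```bash
python3 -m crank '[{"jaw":-1,"linear":[0.1,0.05,0.05],"roll":0},{"jaw":-1,"linear":[0,0,0],"roll":0}]' 15; python3 plan.py 489 -288.5 14 1.426
python3 -m crank '[{"jaw":1,"linear":[0,0,0],"roll":0},{"jaw":1,"linear":[0,0,0],"roll":0},{"jaw":1,"linear":[0,0,0],"roll":0},{"jaw":1,"linear":[0,0,0],"roll":0},{"jaw":1,"linear":[0,0,0],"roll":0},{"jaw":1,"linear":[0,0,0],"roll":0}]' 15; python3 plan.py 489 -288.5 14 1.426
```

```text
time: 4.28
eef_pos: [489.4, -288.8, 16.1]
orientation: [0.217, 3.129, -0.014]
force: [1.0, 0.1, -1.1]
opening: 1.0
t 4.28 tcp [ 489.4 -288.8   16.1] tilt [-0.006 -0.008 -1.   ] yang 1.432 q7 2.14 F [ 1.   0.1 -1.1] op 1.0
units lin [0.01 0.01 0.04] roll units 0.05 | toolx [-0.99   0.138] tooly [0.138 0.99 ]
time: 5.03
eef_pos: [490.6, -289.2, 17.5]
orientation: [0.217, 3.126, -0.015]
force: [0.2, 0.6, -0.3]
opening: 0.369
t 5.03 tcp [ 490.6 -289.2   17.5] tilt [-0.009 -0.009 -1.   ] yang 1.432 q7 2.14 F [ 0.2  0.6 -0.3] op 0.369
units lin [0.03 0.01 0.07] roll units 0.05 | toolx [-0.99   0.138] tooly [0.138 0.99 ]
```

```bash
python3 -m crank '[{"jaw":1,"linear":[0,0,-0.3],"roll":0},{"jaw":1,"linear":[0,0,-0.5],"roll":0},{"jaw":1,"linear":[0,0,-0.6],"roll":0},{"jaw":1,"linear":[0,0,-0.6],"roll":0},{"jaw":1,"linear":[0,0,-0.4],"roll":0},{"jaw":1,"linear":[0,0,0],"roll":0}]'; python3 plan.py 467 122.3 125 1.426
python3 - <<'E'
from h import *
i=bot.get_image("scene")[:,:,::-1];crop(i,290,150,150,120,5,"pics/s2.png")
E
```

```text
time: 5.78
eef_pos: [489.6, -288.3, 145.2]
orientation: [0.218, 3.124, -0.016]
force: [-0.0, 0.4, -0.8]
opening: 0.351
t 5.78 tcp [ 489.6 -288.3  145.2] tilt [-0.011 -0.01  -1.   ] yang 1.432 q7 2.07 F [-0.   0.4 -0.8] op 0.351
units lin [1.59 8.07 0.31] roll units 0.05 | toolx [-0.99   0.139] tooly [0.139 0.99 ]
```

View pics/s2.png

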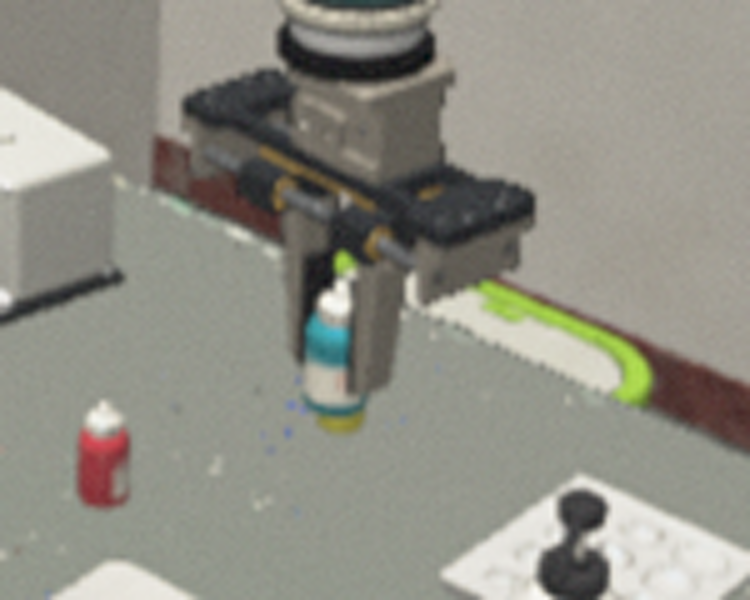

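The bottle is held upright in the jaws, with its cap at about (340,290) and its base at about (333,415) in the crop. I'm carrying it to the ring.

```bash
python3 -m crank '[{"jaw":1,"linear":[0.1,0.5,0],"roll":0},{"jaw":1,"linear":[0.2,0.9,0],"roll":0},{"jaw":1,"linear":[0.2,1,0],"roll":0},{"jaw":1,"linear":[0.2,1,0],"roll":0},{"jaw":1,"linear":[0.2,1,0],"roll":0},{"jaw":1,"linear":[0.2,1,0],"roll":0},{"jaw":1,"linear":[0.2,1,0],"roll":0},{"jaw":1,"linear":[0.2,0.8,0],"roll":0}]'; python3 plan.py 467 122.3 125 1.426
```

```text
time: 6.82
eef_pos: [459.8, 86.3, 133.3]
orientation: [-0.231, -3.131, 0.02]
force: [0.8, -0.4, 0.3]
opening: 0.354
t 6.83 tcp [459.8  86.3 133.3] tilt [ 0.002 -0.013 -1.   ] yang 1.423 q7 1.24 F [ 0.8 -0.4  0.3] op 0.354
units lin [-0.04  0.74  0.16] roll units -0.02 | toolx [-0.989  0.147] tooly [0.147 0.989]
```

```bash
python3 -m crank '[{"jaw":1,"linear":[0,0.3,0.2],"roll":0},{"jaw":1,"linear":[0,0.1,0.4],"roll":0},{"jaw":1,"linear":[0,0,0.5],"roll":0},{"jaw":1,"linear":[0,0,0.3],"roll":0},{"jaw":1,"linear":[0,0,0],"roll":0},{"jaw":1,"linear":[0,0,0],"roll":0}]'; python3 plan.py 467 122.3 26 1.426
python3 - <<'E'
from h import *
i=bot.get_image("scene")[:,:,::-1];crop(i,190,130,150,110,5,"pics/s3.png")
i=bot.get_image("top")[:,:,::-1];crop(i,185,120,130,110,5,"pics/t3.png")
E
```

```text
time: 7.58
eef_pos: [460.8, 105.0, 57.2]
orientation: [-0.228, -3.126, 0.026]
force: [-0.4, -0.7, 0.2]
opening: 0.354
t 7.58 tcp [460.8 105.   57.2] tilt [ 0.006 -0.017 -1.   ] yang 1.425 q7 1.24 F [-0.4 -0.7  0.2] op 0.354
units lin [-0.08  0.37  0.62] roll units -0.01 | toolx [-0.989  0.145] tooly [0.145 0.989]
```

View pics/s3.png

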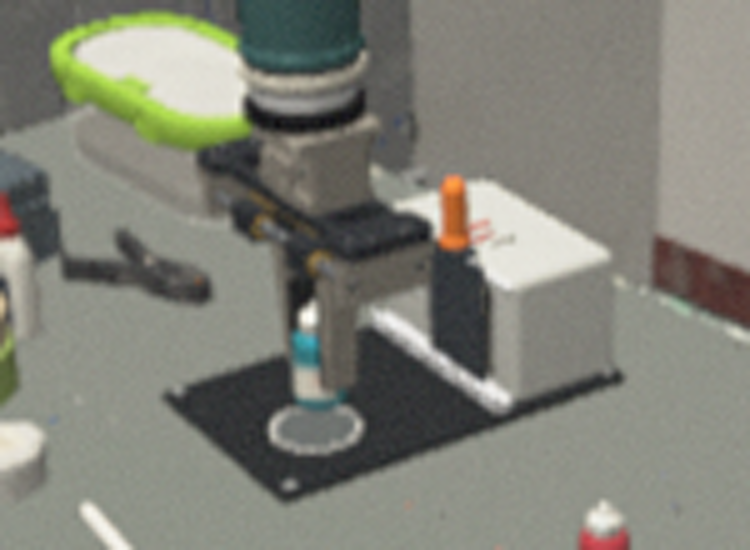

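View pics/t3.png

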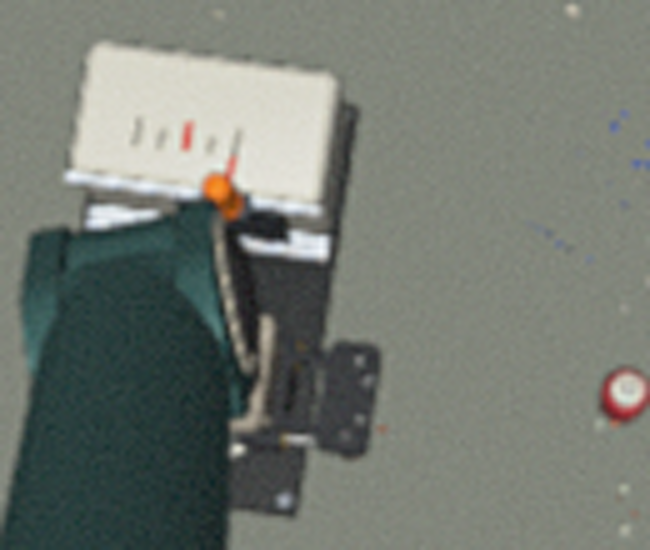

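Shutter still shut; the bottle hangs about 30 mm above the plate, slightly right of and behind the ring's centre. I'm shifting it over and lowering it.

```bash
python3 -m crank '[{"jaw":1,"linear":[-0.08,0.37,0.2],"roll":0},{"jaw":1,"linear":[0,0,0.15],"roll":0},{"jaw":1,"linear":[0,0,0],"roll":0}]'; python3 plan.py 467 122.3 26 1.426
```

```text
time: 8.05
eef_pos: [468.9, 125.0, 39.5]
orientation: [-0.226, -3.129, 0.022]
force: [-0.5, -0.9, -0.5]
opening: 0.358
t 8.05 tcp [468.9 125.   39.5] tilt [ 0.003 -0.015 -1.   ] yang 1.427 q7 1.22 F [-0.5 -0.9 -0.5] op 0.358
units lin [ 0.03 -0.05  0.27] roll units 0.0 | toolx [-0.99   0.144] tooly [0.144 0.99 ]
```

```bash
python3 -m crank '[{"jaw":1,"linear":[0.02,-0.04,0.15],"roll":0},{"jaw":1,"linear":[0,0,0.05],"roll":0},{"jaw":1,"linear":[0,0,0],"roll":0}]'; python3 plan.py 467 122.3 25.5 1.426
```

```text
time: 8.43
eef_pos: [467.2, 122.4, 28.7]
orientation: [-0.227, -3.128, 0.023]
force: [-0.5, 0.2, -0.3]
opening: 0.355
t 8.43 tcp [467.2 122.4  28.7] tilt [ 0.004 -0.015 -1.   ] yang 1.426 q7 1.22 F [-0.5  0.2 -0.3] op 0.355
units lin [ 0.   -0.    0.06] roll units 0.0 | toolx [-0.99   0.144] tooly [0.144 0.989]
```

```bash
python3 -m crank '[{"jaw":1,"linear":[0,0,0.05],"roll":0},{"jaw":1,"linear":[0,0,0.0],"roll":0}]'; python3 -m crank '[{"jaw":1,"linear":[0,0,0.05],"roll":0},{"jaw":1,"linear":[0,0,0],"roll":0}]';python3 plan.py 467 122.3 25.5 1.426
python3 - <<'E'
from h import *
i=bot.get_image("scene")[:,:,::-1];crop(i,220,160,75,75,8,"pics/s4.png")
E
```

```text
time: 8.68
eef_pos: [467.3, 122.2, 26.2]
orientation: [-0.227, -3.129, 0.023]
force: [0.1, -0.6, 0.5]
opening: 0.349
time: 8.93
eef_pos: [468.0, 122.2, 25.5]
orientation: [-0.228, -3.13, 0.022]
force: [0.3, 0.2, -0.6]
opening: 0.355
t 8.93 tcp [468.  122.2  25.5] tilt [ 0.003 -0.014 -1.   ] yang 1.425 q7 1.23 F [ 0.3  0.2 -0.6] op 0.355
units lin [ 0.02 -0.   -0.  ] roll units -0.01 | toolx [-0.989  0.145] tooly [0.145 0.989]
```

View pics/s4.png

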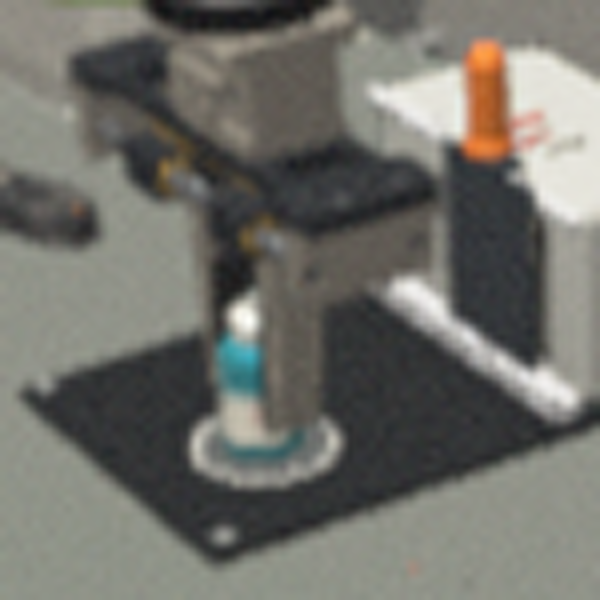

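The bottle is inside the ring: its base is centred at about (265,450) in the crop and the ring at about (267,445). I'm creeping down until it touches.

```bash
python3 -m crank '[{"jaw":1,"linear":[0,0,0.05],"roll":0},{"jaw":1,"linear":[0,0,0],"roll":0}]'; python3 -m crank '[{"jaw":1,"linear":[0,0,0.04],"roll":0},{"jaw":1,"linear":[0,0,0],"roll":0}]'
```

```text
time: 9.22
eef_pos: [468.7, 122.2, 24.6]
orientation: [-0.228, -3.13, 0.02]
force: [-0.0, 0.5, -0.8]
opening: 0.357
time: 9.48
eef_pos: [469.2, 122.3, 24.1]
orientation: [-0.229, -3.131, 0.019]
force: [-0.2, 0.3, -0.5]
opening: 0.359
```

```bash
python3 -m crank '[{"jaw":-0.2,"linear":[0,0,0],"roll":0},{"jaw":-0.4,"linear":[0,0,0],"roll":0},{"jaw":-0.6,"linear":[0,0,0],"roll":0},{"jaw":-0.6,"linear":[0,0,0],"roll":0}]'; python3 plan.py 467 122.3 200 1.426
python3 - <<'E'
from h import *
i=bot.get_image("scene")[:,:,::-1];crop(i,220,160,75,75,8,"pics/s5.png")
E
```

```text
time: 9.98
eef_pos: [468.9, 122.3, 23.2]
orientation: [-0.228, -3.13, 0.02]
force: [0.1, 0.6, 0.6]
opening: 0.765
t 9.97 tcp [468.9 122.3  23.2] tilt [ 0.002 -0.013 -1.   ] yang 1.425 q7 1.23 F [0.1 0.6 0.6] op 0.765
units lin [ 0.04 -0.05 -3.54] roll units -0.01 | toolx [-0.989  0.145] tooly [0.145 0.989]
```

View pics/s5.png

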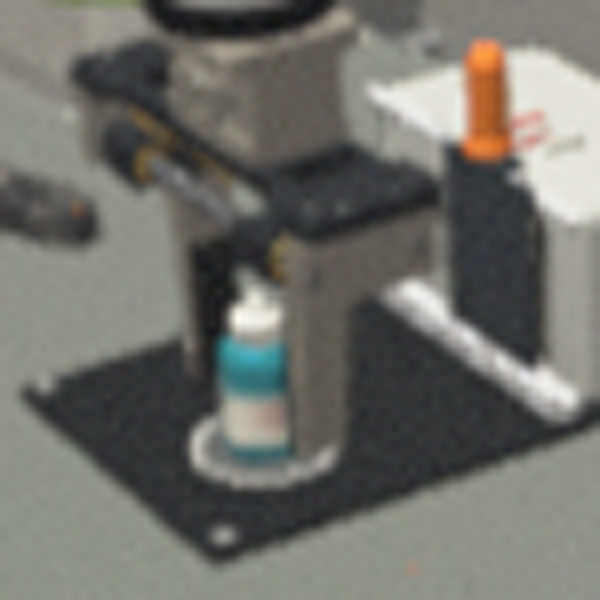

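The bottle stands upright and free in the ring, its base at about (262,450) in the crop. I'm retreating straight up, then going on to the knob.

```bash
python3 -m crank '[{"jaw":-0.6,"linear":[0,0,-0.3],"roll":0},{"jaw":-0.6,"linear":[0,0,-0.5],"roll":0},{"jaw":-0.6,"linear":[0,0,-0.8],"roll":0},{"jaw":-0.6,"linear":[0,0,-0.9],"roll":0},{"jaw":-0.6,"linear":[0,0,-0.9],"roll":0},{"jaw":-0.6,"linear":[0,0,-0.7],"roll":0},{"jaw":-0.6,"linear":[0,0,0],"roll":0}]'; python3 plan.py 578.5 105.5 200 1.426
python3 - <<'E'
from h import *
i=bot.get_image("scene")[:,:,::-1].copy();crop(i,220,140,110,90,7,"pics/s6.png")
g=cv2.inRange(cv2.cvtColor(i,cv2.COLOR_BGR2HSV),(85,90,50),(102,255,255));g[:180]=0;g[230:]=0;g[:,:240]=0;g[:,270:]=0
ys,xs=np.nonzero(g);print(xs.min(),xs.max(),ys.min(),ys.max(),xs.mean())
E
```

```text
time: 10.9
eef_pos: [469.8, 124.6, 240.6]
orientation: [0.23, 3.132, -0.016]
force: [0.1, 0.7, -1.2]
opening: 0.795
t 10.9 tcp [469.8 124.6 240.6] tilt [-0.002 -0.01  -1.   ] yang 1.424 q7 1.13 F [ 0.1  0.7 -1.2] op 0.795
units lin [-2.2  -0.05  0.82] roll units -0.02 | toolx [-0.989  0.146] tooly [0.146 0.989]
247 257 202 216 252.44927536231884
```

View pics/s6.png

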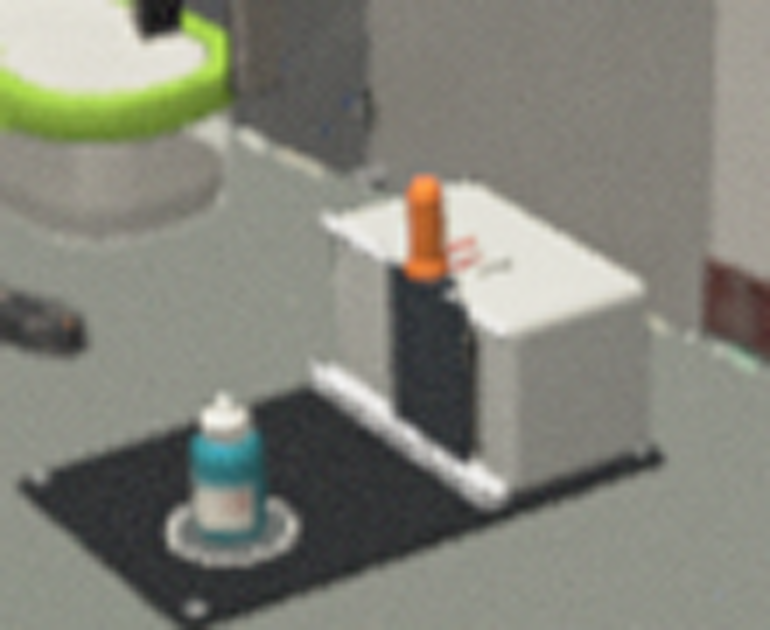

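The bottle stands in the ring, with its base at about (229,533) and the ring's centre at about (233,527) in the crop. The shutter is still shut and the knob is at (425,225).

```bash
python3 -m crank '[{"jaw":-0.6,"linear":[-0.5,0,0],"roll":0},{"jaw":-0.6,"linear":[-0.8,0,0],"roll":0},{"jaw":-0.6,"linear":[-0.7,0,0.2],"roll":0},{"jaw":-0.6,"linear":[-0.2,0,0.3],"roll":0},{"jaw":-0.6,"linear":[0,0,0],"roll":0}]' 30; python3 plan.py 578.5 105.5 125 1.426
```

```text
time: 11.58
eef_pos: [575.1, 106.9, 207.9]
orientation: [-0.227, -3.122, 0.023]
force: [-0.4, -0.6, -0.1]
opening: 0.8
t 11.57 tcp [575.1 106.9 207.9] tilt [ 0.01  -0.016 -1.   ] yang 1.426 q7 1.28 F [-0.4 -0.6 -0.1] op 0.8
units lin [-0.09  0.01  1.66] roll units -0.0 | toolx [-0.989  0.145] tooly [0.145 0.989]
```

```bash
python3 -m crank '[{"jaw":-0.6,"linear":[-0.07,0,0.3],"roll":0},{"jaw":-0.6,"linear":[0,0,0.5],"roll":0},{"jaw":-0.6,"linear":[0,0,0.5],"roll":0},{"jaw":-0.6,"linear":[0,0,0.2],"roll":0},{"jaw":-0.6,"linear":[0,0,0],"roll":0}]'; python3 plan.py 578.5 105.5 125 1.426
python3 - <<'E'
from h import *
i=bot.get_image("scene")[:,:,::-1].copy();crop(i,220,120,110,110,6,"pics/s7.png")
E
```

```text
time: 12.2
eef_pos: [573.6, 106.9, 129.5]
orientation: [-0.223, -3.119, 0.021]
force: [0.0, 0.3, 0.1]
opening: 0.8
t 12.2 tcp [573.6 106.9 129.5] tilt [ 0.013 -0.015 -1.   ] yang 1.428 q7 1.3 F [0.  0.3 0.1] op 0.8
units lin [-0.1  -0.01  0.09] roll units 0.02 | toolx [-0.99   0.142] tooly [0.142 0.99 ]
```

View pics/s7.png

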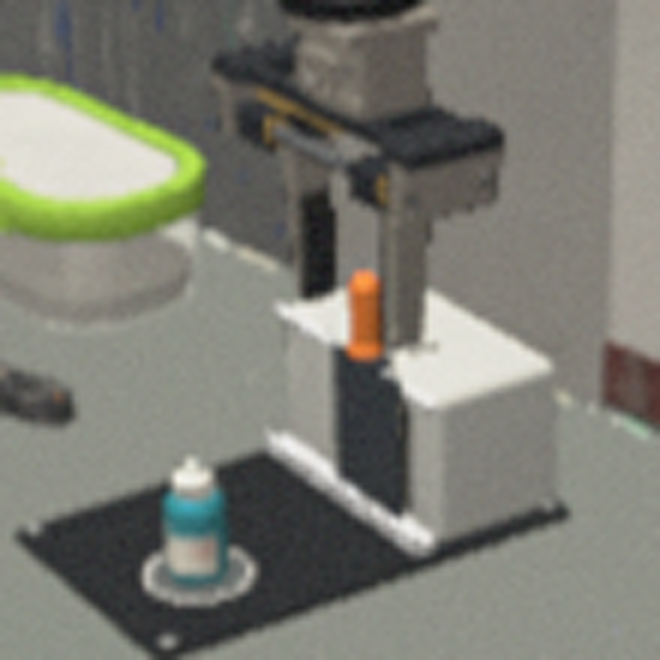

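The jaws straddle the knob at about (365,315) in the crop, and the bottle is still in the ring. I'm fine-aligning and closing.

```bash
python3 -m crank '[{"jaw":-0.6,"linear":[-0.1,0,0.05],"roll":0},{"jaw":0.2,"linear":[0,0,0],"roll":0},{"jaw":1,"linear":[0,0,0],"roll":0},{"jaw":1,"linear":[0,0,0],"roll":0},{"jaw":1,"linear":[0,0,0],"roll":0},{"jaw":1,"linear":[0,0,0],"roll":0}]' 30; python3 plan.py 578.5 105.5 125 1.426
```

```text
time: 13.0
eef_pos: [580.9, 106.6, 130.0]
orientation: [-0.223, -3.125, 0.018]
force: [-0.2, 0.5, 0.2]
opening: 0.277
t 13.0 tcp [580.9 106.6 130. ] tilt [ 0.008 -0.012 -1.   ] yang 1.428 q7 1.31 F [-0.2  0.5  0.2] op 0.277
units lin [ 0.04 -0.03  0.1 ] roll units 0.02 | toolx [-0.99   0.142] tooly [0.142 0.99 ]
```

```bash
python3 -m crank '[{"jaw":1,"linear":[0.03,0,0.05],"roll":0},{"jaw":1,"linear":[0,0,0],"roll":0},{"jaw":1,"linear":[0,0,0],"roll":0},{"jaw":1,"linear":[0,0,0],"roll":0}]' 30; python3 plan.py 578.5 105.5 125 1.426
```

```text
time: 13.5
eef_pos: [580.1, 105.4, 128.4]
orientation: [-0.225, -3.126, 0.02]
force: [-0.5, -1.5, 2.5]
opening: 0.185
t 13.5 tcp [580.1 105.4 128.4] tilt [ 0.006 -0.013 -1.   ] yang 1.427 q7 1.31 F [-0.5 -1.5  2.5] op 0.185
units lin [ 0.03 -0.    0.07] roll units 0.01 | toolx [-0.99   0.143] tooly [0.143 0.99 ]
```

```bash
python3 -m crank '[{"jaw":1,"linear":[0,0.15,0],"roll":0},{"jaw":1,"linear":[0,0.2,0],"roll":0},{"jaw":1,"linear":[0,0,0],"roll":0}]' 40; python3 plan.py 584.3 135.2 128 1.426
```

```text
time: 13.88
eef_pos: [582.0, 118.4, 128.4]
orientation: [-0.229, -3.123, 0.03]
force: [-2.5, -5.7, 3.7]
opening: 0.18
t 13.88 tcp [582.  118.4 128.4] tilt [ 0.008 -0.02  -1.   ] yang 1.425 q7 1.28 F [-2.5 -5.7  3.7] op 0.18
units lin [0.   0.34 0.  ] roll units -0.01 | toolx [-0.989  0.146] tooly [0.146 0.989]
```

```bash
python3 -m crank '[{"jaw":1,"linear":[0,0.2,0],"roll":0},{"jaw":1,"linear":[0,0.2,0],"roll":0}]' 40; python3 plan.py 584.3 135.2 128 1.426
python3 - <<'E'
from h import *
i=bot.get_image("top")[:,:,::-1].copy();crop(i,190,120,75,90,8,"pics/t8.png")
i=bot.get_image("scene")[:,:,::-1].copy();crop(i,220,120,110,110,6,"pics/s8.png")
E
```

```text
time: 14.12
eef_pos: [583.9, 132.2, 128.4]
orientation: [-0.235, -3.119, 0.043]
force: [-3.7, -9.2, 7.0]
opening: 0.184
t 14.12 tcp [583.9 132.2 128.4] tilt [ 0.011 -0.028 -1.   ] yang 1.421 q7 1.25 F [-3.7 -9.2  7. ] op 0.184
units lin [0.   0.06 0.01] roll units -0.05 | toolx [-0.989  0.15 ] tooly [0.15  0.988]
```

View pics/t8.png

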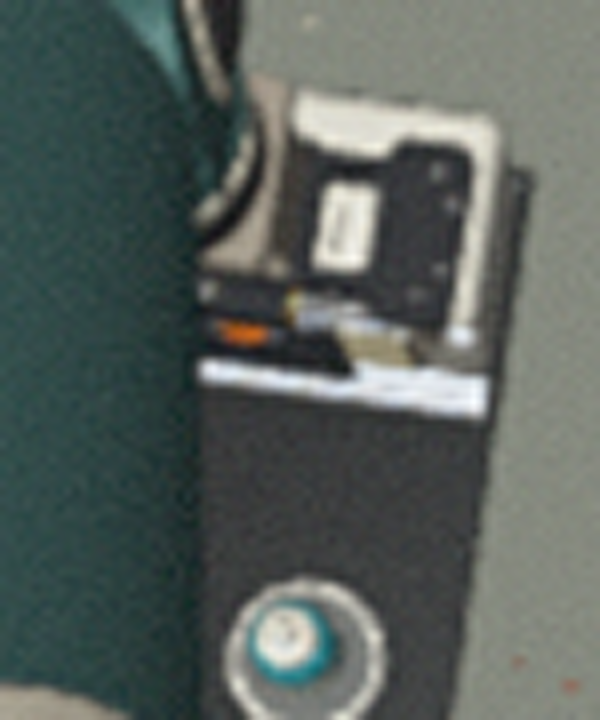

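View pics/s8.png

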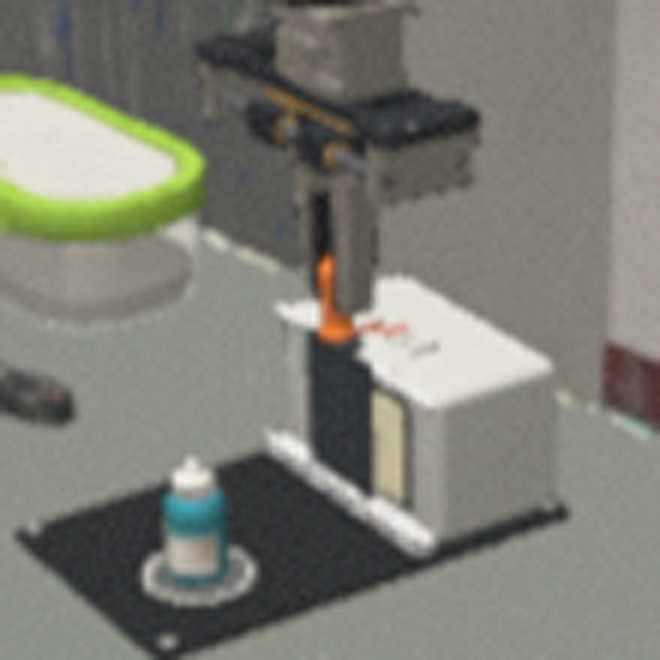

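The scene view shows the window partly uncovered with the knob gripped, and the bottle standing in the ring. I need about 3 mm more, so I'll check the numbers.

```bash
python3 plan.py 584.3 135.2 128 1.426; python3 -m crank '[{"jaw":1,"linear":[0,0.12,0],"roll":0}]'; python3 plan.py 584.3 135.2 128 1.426
python3 - <<'E'
from h import *
print("cap",onz("top",190+290.5/8-.5,120+638.5/8-.5,58), "body", onz("top",190+292/8-.5,120+643/8-.5,50))
E
```

```text
t 14.22 tcp [584.  132.8 128.4] tilt [ 0.011 -0.028 -1.   ] yang 1.422 q7 1.25 F [-3.8 -9.9  7.7] op 0.184
units lin [0.   0.05 0.01] roll units -0.04 | toolx [-0.989  0.149] tooly [0.149 0.989]
time: 14.35
eef_pos: [584.3, 134.8, 128.4]
orientation: [-0.237, -3.117, 0.05]
force: [-3.4, -10.1, 7.0]
opening: 0.182
t 14.35 tcp [584.3 134.8 128.4] tilt [ 0.012 -0.033 -0.999] yang 1.419 q7 1.24 F [ -3.4 -10.1   7. ] op 0.182
units lin [0.   0.01 0.01] roll units -0.06 | toolx [-0.988  0.151] tooly [0.151 0.988]
cap [469.0491697 122.1320067  58.       ] body [468.41342606 122.53609854  50.        ]
```

```bash
python3 - <<'E'
from h import *
for k in range(6): i=bot.get_image("scene")[:,:,::-1].copy()
crop(i,255,150,70,60,10,"pics/s9.png")
h=cv2.cvtColor(i,cv2.COLOR_BGR2HSV)
# predicted shutter right edge / knob foot for openings
a=-0.145;X=np.array([np.cos(a),np.sin(a),0]);Y=np.array([-np.sin(a),np.cos(a),0])
for o in(0,25,30,35): print(o,proj("scene",np.array([467.3,122.3,0])+112.5*X+o*Y+np.array([0,0,114])).round(1))
s=bot.sense();print(s["time"],s["eef_pos"].round(1),s["force"].round(1),np.abs(s["joint_velocities"]).max().round(4))
m=cv2.inRange(h,(3,150,120),(16,255,255));m[:150]=0;m[215:]=0;m[:,:255]=0;m[:,320:]=0
ys,xs=np.nonzero(m);f=ys>=ys.max()-4;print("foot",xs[f].mean(),ys.max())
E
```

```text
0 [280.7 176.9]
25 [276.5 174.3]
30 [275.7 173.8]
35 [274.9 173.2]
14.65 [584.3 135.1 128.4] [-3.8 -9.4  7.7] 0.0017
foot 275.3 176
```

View pics/s9.png

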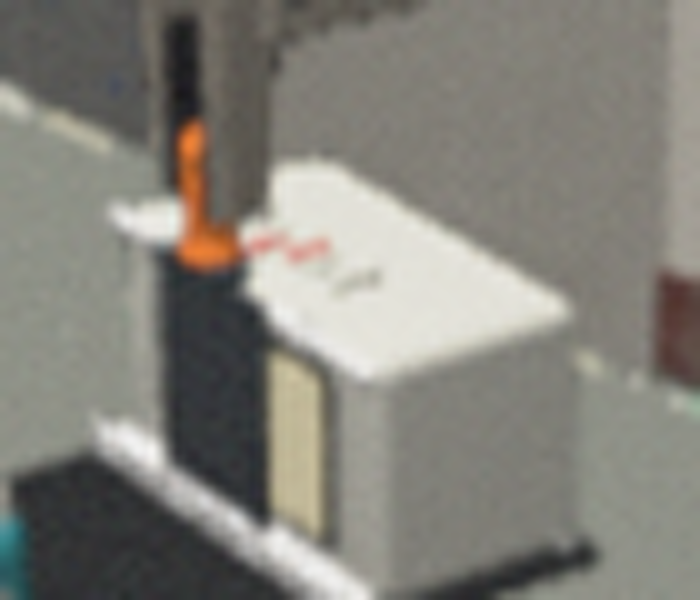

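```bash
python3 - <<'E'
from h import *
a=-0.145;X=np.array([np.cos(a),np.sin(a),0]);Y=np.array([-np.sin(a),np.cos(a),0]);C=np.array([467.3,122.3,0])
f=lambda x,y,z:((proj("scene",C+x*X+y*Y+[0,0,z])-[255,150]+.5)*10-.5).round(0).tolist()
print("x dir at z101,y30:",[ (x,f(x,30,101)) for x in(115,125,135,145,155)])
print("marks x=145:",[(y,f(145,y,101)) for y in(0,15,30,45,60)])
i=bot.get_image("scene")[:,:,::-1].astype(int)[168:182,276:292]
r=i[:,:,2]-(i[:,:,0]+i[:,:,1])//2
print(r)
E
```

```text
x dir at z101,y30: [(115, [219.0, 275.0]), (125, [244.0, 268.0]), (135, [268.0, 260.0]), (145, [293.0, 252.0]), (155, [318.0, 245.0])]
marks x=145: [(0, [344.0, 284.0]), (15, [318.0, 268.0]), (30, [293.0, 252.0]), (45, [268.0, 237.0]), (60, [244.0, 222.0])]
[[  8   7  10  10  10   6  10   6   5   5   6   6   5   6  11   9]
 [  9   8   8   8   8   8   8   6   5   5   6   6   4   5   6   6]
 [  7   9   7   8   6   7   7   6   6   6   6   6   4   5   5   6]
 [  9  13  16   6   7   5   9   4   6   5   5   6   7   6   5   6]
 [ 54  50  29   9   8  10   7   7   4   4   7   5   4   5   6   7]
 [ 97  87  57  17  25  36  35  28   9   6  17  17   9   4   5   7]
 [123 117  88  43  64  68  46  45  37  40  53  49  13   6   6   5]
 [133 121  85  49  39  27  11  32  60  53  42  31  14   5   5   6]
 [ 77  61  32   7   8   5   5  15  24  13  10   7   7   5   5   6]
 [  9   1  -1  -1   7   6   5   5   6   5   6   6   6   7  10   6]
 [ -5  -7  -4   1  10   5   6   6   6   5   5   4   9   6   7   9]
 [ -8  -5  -6   1   5   8   6   7   5   7   4   5  10  10   6   5]
 [ -6  -7  -5  -5   0   2   3   4   5   7   5   6   5   6   4   6]
 [ -4  -7  -2  -5  -2   0   1   2   5   5   6   5   6   5   6   6]]
```

The pointer seems to sit above the mark line, possibly because it is raised above the housing. I'll compare it with its position in the shut picture.

```bash
python3 - <<'E'
from h import *
s=cv2.imread("pics/scene0.png").astype(int)
i=s[168:184,276:294];print(i[:,:,2]-(i[:,:,0]+i[:,:,1])//2)
now=bot.get_image("scene")[:,:,::-1].copy()
for n,im in(("0",s.astype(np.uint8)),("now",now)):
    g=cv2.cvtColor(im,cv2.COLOR_BGR2GRAY)
    for r in(186,192,196): print(n,r,g[r,268:292].tolist())
    m=cv2.inRange(cv2.cvtColor(im,cv2.COLOR_BGR2HSV),(3,150,120),(16,255,255));m[:150]=0;m[215:]=0;m[:,:255]=0;m[:,320:]=0
    ys,xs=np.nonzero(m)
    for r in range(ys.max()-3,ys.max()+1): print(n,"foot",r,xs[ys==r].min(),xs[ys==r].max())
E
```

```text
[[  5  15  88 133 135 129  93  27  10   5   5   5   6   5   8   7   8   8]
 [  6  18  67 111 111 103  74  26   9   6   6   6   5   5   7   5   9   7]
 [  5  21  67 107 109 101  75  29   9   5   6   6   6   6   5   5   6   6]
 [  5  11  59 106 108 102  81  35  12   6   6   6   7   6   7   6   6   6]
 [  4   5  53 105 111 100  81  37  11   3   5   7   6   5   6   6   7   6]
 [  5   5  54 104 110 100  79  39  13   6  15  19   8   6   5   6   5   6]
 [  6   5  53 104 110  97  79  43  38  41  55  50  13   5   6   6   6   5]
 [  5   4  53 105 107  96  79  59  62  53  42  32  15   6   6   6   6   5]
 [  6  13  61 107 106  96  86  69  33  16  31  27  26  10   6   6   7   7]
 [  1  30  95 131 129 118 115  92  40  41  61  38  27  12   8   8   7   8]
 [  0  36 117 138 136 132 122  87  42  40  30   9  10   8  10   9   8   7]
 [ -3  11  73  97 100  93  75  36   6   9   7   5   8   7   6   6   4   8]
 [ -5  -7   5  20  23  26  10  -1  -1   6   6   5   5   6   6   6   5   6]
 [ -6  -6  -7  -8  -5  -6  -3  -4   0   5   7   5   6   6   5   7   6   6]
 [ -3  -5  -4  -5  -7  -3  -5  -2   0   3   6   6 
[... 263 characters left out ...]
 70, 53, 56, 51, 53, 52, 52, 56, 57, 55, 59, 58, 111, 144, 154, 156]
0 196 [155, 194, 216, 229, 228, 206, 173, 136, 87, 55, 53, 52, 45, 55, 51, 52, 56, 56, 51, 66, 112, 147, 152, 152]
0 foot 176 279 282
0 foot 177 279 283
0 foot 178 278 283
0 foot 179 278 282
now 186 [149, 156, 138, 89, 58, 56, 53, 52, 54, 55, 56, 52, 58, 85, 163, 176, 163, 126, 103, 128, 170, 214, 228, 235]
now 192 [180, 160, 150, 101, 49, 51, 51, 52, 53, 59, 51, 55, 51, 86, 163, 183, 183, 180, 179, 116, 107, 147, 152, 156]
now 196 [157, 197, 218, 172, 109, 70, 56, 53, 52, 56, 54, 54, 51, 72, 162, 182, 180, 181, 181, 117, 112, 147, 155, 152]
now foot 173 274 277
now foot 174 273 278
now foot 175 273 278
now foot 176 274 276
```

```bash
cat > fa.py <<'E'
from h import *
F=[];Pp=[]
for k in range(12):
    bot.get_image("scene");s=bot.sense();F.append(s["force"]);Pp.append(s["eef_pos"])
y=np.array([.1445,.9895,0]);f=-np.mean(F,0)@y
print(s["time"],"Fy",f,"->open mm",(f-3.4)/.24,"tcp",np.mean(Pp,0).round(2),"drift",(Pp[-1]-Pp[0]).round(2),"op",s["opening"])
a=-0.145;Y=np.array([-np.sin(a),np.cos(a),0]);X=np.array([np.cos(a),np.sin(a),0]);C=np.array([467.3,122.3,0])
for z in(50,114):
  b=C+108*X+np.array([0,0,z]);print("px/mm",(proj("scene",b+30*Y+28*Y)-proj("scene",b+28*Y))/30)
E
python3 fa.py
```

```text
15.35 Fy 10.238155898253833 ->open mm 28.492316242724304 tcp [584.35 135.04 128.36] drift [-0.01 -0.01  0.03] op 0.18390071834166635
px/mm [-0.15915352 -0.10866445]
px/mm [-0.1621313  -0.10279963]
```

All estimates put the opening at about 28.5 mm: force 28.5, pointer about 28.7, shutter edge about 28 and knob foot about 30. I'll nudge it 1 mm or so to centre it.

```bash
python3 -m crank '[{"jaw":1,"linear":[0,0.1,0],"roll":0}]'; python3 fa.py
python3 - <<'E'
from h import *
i=bot.get_image("scene")[:,:,::-1].copy();crop(i,220,120,110,110,6,"pics/s10.png")
E
```

```text
time: 15.48
eef_pos: [584.4, 135.8, 128.4]
orientation: [-0.241, -3.115, 0.057]
force: [-3.9, -10.3, 6.6]
opening: 0.184
16.075 Fy 10.400066024088716 ->open mm 29.166941767036317 tcp [584.49 136.19 128.35] drift [-0.02 -0.09 -0.01] op 0.18392784018505895
px/mm [-0.15915352 -0.10866445]
px/mm [-0.1621313  -0.10279963]
```

View pics/s10.png

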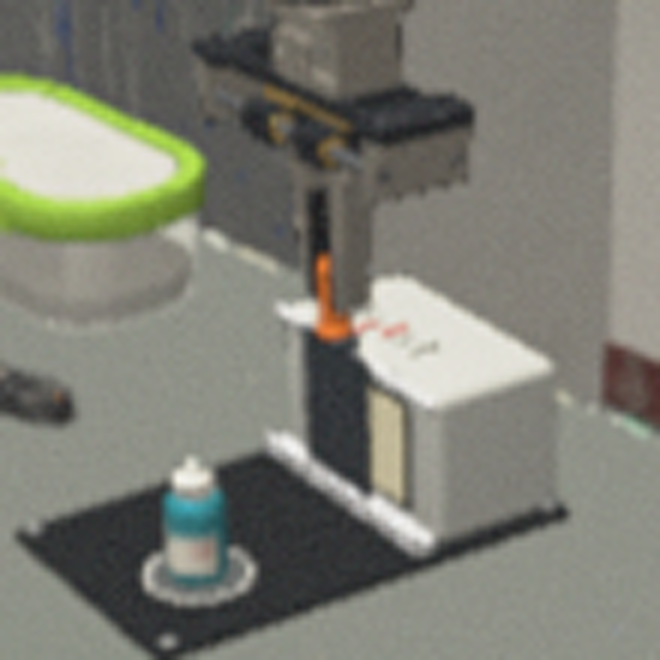

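The window is about half uncovered and steady, the knob is gripped, and the bottle stands in its ring at about (195,540) in the crop. I'm handing it in.

```bash
python3 -c "
from bench import bot
bot.close_job()"
```

```text
the job is handed in; nothing more can be done
```

The teal bottle is standing in the ring and the gripper is holding the shutter at about half travel. I handed the job in at about 16 s of the 48 s allowed; no verdict is reported.

- **Bottle:** it was set down upright and let go with the shutter still shut. In the later top view its centre was about 1.5 mm from the ring's centre. Contact with the plate did not show clearly in the force reading before I let go, but the bottle stood upright afterwards.
- **Shutter:** the spring force (10.4 N) puts the opening at about 29 mm, and the tool drifted less than 0.1 mm over 0.6 s. It went from 0 up to about 29–31 mm and was never near wide open.
- **Disagreements:**
  - **Before the last 1 mm nudge:** the estimates spread over about 27–30 mm: force 28.5, pointer 28.7, shutter edge about 27–29, knob foot and tool travel about 30.
  - **Pointer:** in the scene view it looked off the red mark. I put that down to it sitting above the housing and used its shift from the shut picture instead.
- **Bystanders:** I did not touch the other bottles, the tin or the beaker as far as I know, but I took no final check of their positions.

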